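# Tug, unlatch and hold open the specimen case

### The arm

A 6-joint arm with a two-finger parallel gripper is mounted at the origin on a cart in front of the work surface, level with it; the furniture and walls round the work are solid. World frame = base frame: x ahead of the robot, y to its left, z up, the work surface at z = 0. Lengths are in m, angles in rad, forces in N, time in s.
With the tool pointing down it reaches from about 0.325 to 0.85 m from the base axis. Payload 15.5 kg.
Tool frame: the origin (TCP) lies midway between the tips of the shut fingers; the grasp point (between the pads) lies 19 mm behind it; z points along the fingers, y is the direction in which the jaws open and shut (so a half turn about z gives the same grasp; the last joint's range is limited). The gripper opens to 91 mm and grips with 3 to 60 N. Pads are 32 mm wide; open, the fingers measure 118 mm over their backs; the gripper's body (76 mm by 178 mm) begins 60 mm behind the grasp point.
Start: joints at [-1.31, 0.494, 1.345, -0, 1.302, -0.096], TCP at [0.218, -0.586, 0.214] pointing down, gripper open.
Joint ranges: [-2.91, 2.91], [-0.82, 2.16], [0.22, 2.67], [-1.22, 4.37], [0.12, 2.79], [-3.08, 3.08]. Speed limits (rad/s): [1.89, 1.89, 2.57, 3.01, 3.01, 3.01].

### API

Orientations are given as a 3x3 rotation matrix whose columns are the frame's x, y, z axes.
In Python, from plant import manip, optics, spotter gives the robot as it stands. The module is installed in compiled form; this text tells all that it offers.
- The arm moves only by the tool send_rows, never from a script. Its argument "moves" is a list of rows, each an object of numbers: "tx", "ty", "tz": the shift along the tool's x, y, z in units of 50 mm (1.0 is 50 mm); "spin": the turn about the tool's z in units of 6 degrees (1.0 is 6 degrees); "gripper": the closure in counts, from 0 (fully open) to 255 (shut). In form: [{"tx": .., "ty": .., "tz": .., "spin": .., "gripper": ..}, ...]. A call has exactly 8 rows; each row shifts and turns the pose as measured when the row begins, along the tool's axes as they then stand; what a row does not reach is not made up. A row lasts 1/10 s, in which the tool goes at most 50 mm and 8.59 degrees, less where a joint would pass 70% of its speed; a pose out of reach is approached as far as the arm can. A call is refused whole if a number of a shift passes 1 or a number of a turn 1, either way. A call with a gripper value outside its range is refused whole. The fingers move at their own pace and stop on an object; "force" is the grip in N (left out, the last holds). Time passes only in rows, so rows that do not move let the fingers close, or fill a call up. It gives the time, the measured TCP pose, the force and the opening at its end, in the units of the state.
- manip.get_state(): the state, without advancing time (a new reading comes with each control period).
- optics.grab_frame(name): name is "scene" or "top" or "wrist"; returns (picture, depth): 480x640x3 uint8, red, green, blue; 480x640 float32, m along the optical axis (not along the pixel's ray), 0 where there is no reading.
- optics.get_calibration(name): a dict with "fx", "fy", "cx", "cy" (pixels), "rvec" (rotation vector, rad) and "tvec" (3), from world to camera coordinates, as OpenCV has them; the wrist camera has in their place "mount" (4x4, takes a point from camera to tool coordinates, whose origin is the TCP and whose axes are the flange's). Camera axes: x right, y down, z forward; pixel columns grow to the right and rows downward; lengths in m; the calibration is good to about 2 mm. The wrist camera is an equidistant fisheye: a pixel r from the principal point sees the ray r / f radians off the axis. A picture is of the moment at which its call begins: read the wrist's pose just before it. get_calibration takes no time and is no camera call.
- manip.job_done(): hands the job in, once; it reports no verdict.
Trained networks look in the newest picture that a camera, given by its name, has taken for a name from the list of things; names that differ only in an ending like _2 or _b are one class to them, and where a whole thing is asked for, a point or a joint stands for the part that bears it (a point fixed in the world has none). Each returns a list of dicts, best first, with "p" (0 to 1); they miss things now and then, are a little off and sometimes report something else, mostly with a low value. They report only what shows in the picture. A call takes as long as a camera call.
- spotter.boxes_of(camera, query): "uv" ([column, row] in pixels, amid what is visible of it).
- spotter.regions_of(camera, query): "region" (480x640 bool, what is visible of it) and "uv" ([column, row] in pixels, amid what is visible of it).
- spotter.landmark_of(camera, query): "uv" ([column, row] in pixels: a listed point, or the origin of a listed thing).
The state is a dict: "time": time; "joint_pos": joint angles; "qvel": joint speeds; "effort": joint torques, N m; "tool_pos": TCP position; "tool_rot": TCP orientation; "force": force on the tool from outside, world axes, zero at the start; "torque": the same for the moment, N m; "opening": opening from 0.0 (shut) to 1.0 (fully open).
Only numpy, scipy, OpenCV 4.12 (cv2) and the standard library are available. Lean on these libraries where they do the work, as an engineer would, in place of code of your own. Each camera call takes 0.05 s, during which the arm holds its last target. There are 200 camera calls.

### The job

Open the grey specimen case with the green lid and hold it open so that the vials can be taken out. First grip its steel bar handle between the fingers, near the middle, and tug the lid up to learn whether the unmarked slide bolt in front has it caught; if it is, push the bolt's orange knob across to the other end of its travel. Then lift the lid by the gripped handle to at least 45 degrees and finish while still holding it there, leaving the loose bottle, vial and canister round the case where they stand.

Things in the scene. Friction and masses are not known exactly. Their poses are not given: they have to be found in the camera images.
- case: Grey specimen case, fixed to the bench, 140 mm deep (its x) by 200 mm wide (its y), its rim 54 mm high; origin at the centre of its underside; its x axis points away from its front, z up. In front (-x) a latch housing, 84 mm wide and 45 mm high, reaches out to x = -119 mm. Six vials stand inside, out of sight while the lid is shut.
- lid (a joint): Opening angle of the green lid in rad: 0 shut, grows as the front edge rises, stop at 1.35. The hinge runs along the case's y at the far (+x) rim. The lid and handle weigh about 0.24 kg together (varies) and fall shut when let go. If the bolt has it caught it lifts only about 0.03 rad (4 mm at the handle) and then stops dead; otherwise it lifts freely.
- lid_hinge (a point): Middle of the lid's hinge axis, in the case frame at x = +70 mm, y = 0, z = 56 mm. The shut lid's top face is at 66 mm, and a 70 mm wide tongue of the lid reaches forward over the latch housing to x = -92 mm.
- handle: Steel bar handle on the lid: a round bar of 10 mm diameter, 60 mm long, along the case's y, on two end posts. Origin at the middle of the bar: lid shut, in the case frame at x = -45 mm, y = 0, z = 105 mm, 39 mm clear above the lid (bar axis to lid). 125 mm from the hinge axis. Turns with the lid.
- bolt (a joint): Travel of the slide bolt in m along the case's +y (to the left as seen from the front): 0 at its right-hand end, where it starts (within 1.5 mm), 0.020 at the left-hand end; it stays where it is left and takes about 3 N to push. At one end of the travel the bolt hooks the lid, at the other it is clear (within 2 mm of the end is enough); which end is which differs from case to case, is not marked and cannot be seen while the lid is shut. Rarely it is clear at both ends.
- knob_top (a point): Top of the bolt's upright orange knob, 14 mm (case x) by 12 mm (case y), 33 mm tall above the latch housing, whose top is 34 mm below this point. In the case frame at x = -104 mm, y = -10 mm + bolt travel, z = 79 mm.
- oil_bottle: Loose bystander: small white bottle with red cap and yellow label, 26 mm diameter, 50 mm high, in front of the case's left half; origin at the centre of its underside. Leave alone.
- vial_2: Loose bystander: clear vial with white cap, 24 mm diameter, 50 mm high, in front of the case's right half, beside the latch housing; origin at the centre of its underside. Leave alone.
- objective_can: Loose bystander: black canister with grey lid, 37 mm diameter, 52 mm high, behind the case; origin at the centre of its underside. Leave alone.

How it is judged:
On the way:
1. before the bolt is moved, the lid is tugged up (at least 0.012 rad) by its handle, the bar gripped between the fingers (grasp point within 16 mm of the bar, across it) (value of joint lid above 0.012 rad and value of joint bolt below 0.005 m and contact force between the fingers and handle above 0.5 N and x of the grasp point in the frame of handle between -0.016 and 0.016 m), for 0.05 s.
At the end, for the whole second after the job is handed in: The lid stands open by at least 45 degrees (0.76 rad allowed), still, held there by the fingers on its handle (grasp point within 40 mm of the bar's middle) and propped by nothing else; bottle, vial and canister upright and within 20 mm of where they stood (distance between the grasp point and handle below 0.04 m and value of joint lid above 0.76 rad and contact force between the fingers and handle above 0.5 N and velocity of joint lid between -0.15 and 0.15 rad/s and distance of each of oil_bottle, vial_2, objective_can from where it was at the start of the episode below 0.02 m and angle between each of oil_bottle, vial_2, objective_can's own z axis and vertical below 0.3 rad and contact force between each of oil_bottle, vial_2, objective_can and lid below 0.1 N); the arm keeps its last pose, push and grip.
It fails at once if the oil bottle by the case is knocked over or shifted by more than 20 mm (distance of oil_bottle from where it was at the start of the episode above 0.02 m or angle between oil_bottle's own z axis and vertical above 0.3 rad).
It fails at once if the vial by the case is knocked over or shifted by more than 20 mm (distance of vial_2 from where it was at the start of the episode above 0.02 m or angle between vial_2's own z axis and vertical above 0.3 rad).
It fails at once if the canister by the case is knocked over or shifted by more than 20 mm (distance of objective_can from where it was at the start of the episode above 0.02 m or angle between objective_can's own z axis and vertical above 0.3 rad).
It also fails if it takes over 54 s, if anything falls off the work surface, if the arm or the gripper's body presses on something with over 40 N, if the wrist force passes 120 N, or if a joint passes its speed limit or range.

## Working session

There is one attempt and no reset: what is moved stays moved. The work goes in short steps, Python scripts to look and compute and a tool call to move; the robot and the scene stay as the last step left them, time stands still between calls to the robot, and variables do not carry over. Pictures are saved under pics/ and viewed, about 8 in all and at most 12, crops included, and the job is handed in when it is done.

Besides the shell and the picture viewer there is one more tool, called after "Emit:" by a JSON object that holds its "name" and its "arguments". send_rows: Moves the arm, as the interface text tells. Its arguments: {"type":"object","properties":{"moves":{"type":"array","items":{"type":"object","properties":{"tx":{"type":"number"},"ty":{"type":"number"},"tz":{"type":"number"},"spin":{"type":"number"},"gripper":{"type":"number"}}}},"force":{"type":"number"}},"required":["moves"]}

```bash
mkdir -p pics; cat > h.py <<'E'
import numpy as np, cv2
from plant import manip, optics, spotter
def cam(n):
    c=optics.get_calibration(n); K=np.array([[c['fx'],0,c['cx']],[0,c['fy'],c['cy']],[0,0,1.]])
    R=cv2.Rodrigues(np.array(c['rvec'],float))[0]; return K,R,np.array(c['tvec'],float).ravel()
def back(n,uv,z=None,depth=None):
    K,R,t=cam(n); d=np.linalg.inv(K)@np.array([uv[0],uv[1],1.]); o=-R.T@t; w=R.T@d
    return o+w*(depth if depth is not None else (z-o[2])/w[2])
def save(n,im): cv2.imwrite('pics/'+n+'.png',im[:,:,::-1])
E
python3 - <<'E'
from h import *
np.set_printoptions(precision=4,suppress=True)
s=manip.get_state(); print(s['time'],s['tool_pos'],s['tool_rot'],s['opening'])
ims=[]
for n in ('scene','top'):
    im,d=optics.grab_frame(n); ims.append(im)
    K,R,t=cam(n); print(n,'pos',-R.T@t,'fwd',R[2])
    for q in ('case','lid_hinge','handle','knob_top','oil_bottle','vial_2','objective_can'):
        for r in spotter.landmark_of(n,q)[:2]:
            u,v=np.round(r['uv']).astype(int); dd=d[min(max(v,0),479),min(max(u,0),639)]
            print(q,round(r['p'],2),np.round(r['uv'],1),'depthpt',back(n,r['uv'],depth=dd))
save('a',cv2.resize(np.vstack(ims),(400*1,600)) if 0 else ims[0]); save('b',ims[1])
E
```

```text
0.0 [ 0.2176 -0.5855  0.2134] [[ 0.9374  0.3483 -0.0003]
 [ 0.3483 -0.9374  0.0012]
 [ 0.0001 -0.0012 -1.    ]] 1.0005684306047704
scene pos [0.1692 0.6481 0.5066] fwd [ 0.4324 -0.7956 -0.4244]
case 0.72 [356.4 321.8] depthpt [0.4781 0.0033 0.0667]
lid_hinge 0.85 [312.3 289.8] depthpt [ 0.5745 -0.0491  0.0669]
handle 0.86 [383.3 269.5] depthpt [ 0.4718 -0.0714  0.112 ]
knob_top 0.62 [428.  286.4] depthpt [ 0.4172 -0.1058  0.0809]
knob_top 0.21 [289.5 305.3] depthpt [ 0.6295 -0.0706  0.0158]
oil_bottle 0.66 [397.9 375.7] depthpt [0.4118 0.0168 0.0093]
vial_2 0.95 [440.7 304.3] depthpt [ 0.4211 -0.1852  0.0092]
objective_can 0.71 [292.4 307.3] depthpt [0.5746 0.0079 0.0673]
top pos [ 0.5249 -0.1216  0.9518] fwd [ 0.0781  0.0305 -0.9965]
case 0.96 [316.2 285.4] depthpt [ 0.5225 -0.0878  0.0642]
lid_hinge 0.89 [303.6 242.5] depthpt [ 0.6018 -0.0636  0.0001]
handle 0.58 [316.7 312.2] depthpt [ 0.4795 -0.0897  0.1123]
knob_top 0.45 [328.1 347.1] depthpt [ 0.4195 -0.1063  0.0785]
oil_bottle 0.64 [266.1 344.4] depthpt [0.4224 0.0013 0.0505]
vial_2 0.61 [379.5 335.3] depthpt [ 0.4345 -0.1949  0.0473]
objective_can 0.67 [320.4 219.4] depthpt [ 0.6379 -0.0968  0.0497]
```

View pics/a.png

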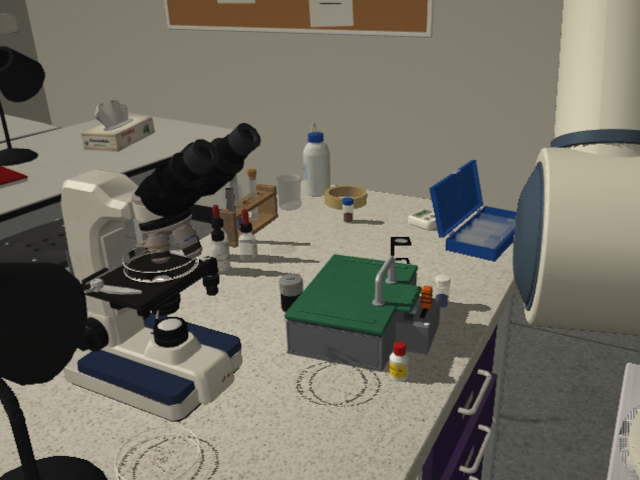

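View pics/b.png

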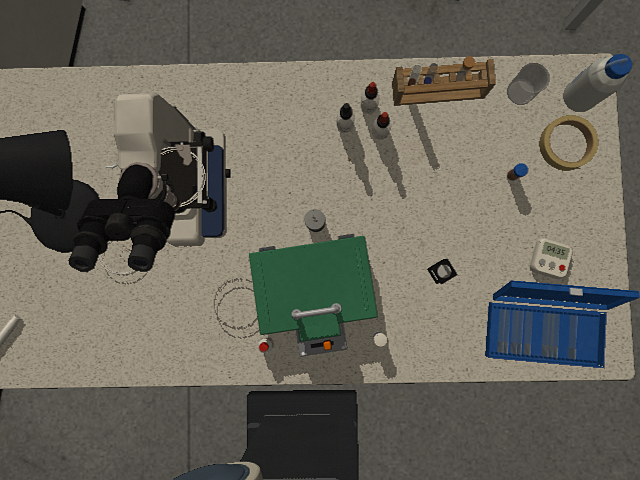

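The scene shows the case with the green lid and its bar handle near (383,270), with the orange knob at (428,293). In the top view the handle is at (317,312), the knob at (327,345) and the vial at (380,340). The case is turned by roughly +10°, so next I'll get its exact pose.

```bash
cat > pose.py <<'E'
from h import *
np.set_printoptions(precision=4,suppress=True)
P={}
for n in ('top','scene'):
    im,d=optics.grab_frame(n); K,R,t=cam(n)
    v,u=np.nonzero(d>0); dd=d[v,u]; pc=np.stack([u,v,np.ones_like(u)],0).astype(float)
    W=((np.linalg.inv(K)@pc)*dd-t[:,None]); W=(R.T@W).T; c=im[v,u].astype(int)
    m=(c[:,1]>c[:,0]+25)&(c[:,1]>c[:,2]+10)&(abs(W[:,2]-.066)<.012)&(abs(W[:,0]-.5)<.2)&(abs(W[:,1]+.09)<.2)
    G=W[m]; r=cv2.minAreaRect(G[:,:2].astype(np.float32)); print(n,'lid',m.sum(),r,'z',np.median(G[:,2]))
    hb=(W[:,2]>.1)&(W[:,2]<.125)&(abs(W[:,0]-.476)<.04)&(abs(W[:,1]+.085)<.05); H=W[hb]
    q=H[:,:2]-H[:,:2].mean(0); e=np.linalg.svd(q,full_matrices=0)[2][0]; e*=np.sign(e[1]); s=q@e
    print('bar',hb.sum(),'yaw deg',np.degrees(np.arctan2(-e[0],e[1])),'mid',H[:,:2].mean(0)+e*(s.min()+s.max())/2,'len',np.ptp(s),'ztop',np.percentile(H[:,2],95))
    o=(c[:,0]>c[:,2]+90)&(c[:,0]>c[:,1]+50)&(W[:,2]>.06)&(abs(W[:,0]-.42)<.04)&(abs(W[:,1]+.106)<.03)
    if o.sum(): print('knob',o.sum(),np.median(W[o],0), W[o].min(0),W[o].max(0))
E
python3 pose.py
```

```text
top lid 9684 ((0.5140672922134399, -0.08219899982213974), (0.16131170094013214, 0.20236654579639435), 7.604550361633301) z 0.06547179513661014
bar 284 yaw deg 7.487069439761617 mid [ 0.4793 -0.0874] len 0.07723812594653878 ztop 0.11102919938957229
knob 53 [ 0.423  -0.1045  0.0774] [ 0.4161 -0.1096  0.0697] [ 0.429  -0.0994  0.0816]
scene lid 6362 ((0.5102864503860474, -0.08233651518821716), (0.16063913702964783, 0.20734289288520813), 7.574155807495117) z 0.06681618541820561
bar 218 yaw deg 6.456327747348482 mid [ 0.4735 -0.086 ] len 0.07751999902063803 ztop 0.11145791884544777
knob 93 [ 0.4179 -0.1009  0.076 ] [ 0.4117 -0.1115  0.0604] [ 0.4252 -0.0959  0.0807]
```

```bash
cat > plan.py <<'E'
from h import *
import sys, json
# world target x y z yaw(deg, of tool x) rows
def plan(x,y,z,yaw,n):
    s=manip.get_state(); R=np.array(s['tool_rot']); p=np.array(s['tool_pos'])
    a0=np.degrees(np.arctan2(R[1,0],R[0,0])); da=(yaw-a0+180)%360-180
    d=(np.array([x,y,z])-p)/n; out=[]
    for k in range(n):
        a=np.radians(a0+da*k/n); c,q=np.cos(a),np.sin(a)
        out.append((round((c*d[0]+q*d[1])/.05,2),round((q*d[0]-c*d[1])/.05,2),round(-d[2]/.05,2),round(-da/n/6,2)))
    print('t',round(s['time'],2),'p',np.round(p,4),'yaw',round(a0,1),'F',np.round(s['force'],1),'open',round(s['opening'],3),'j6',round(s['joint_pos'][5],2))
    for o in out: print(o)
if __name__=='__main__': plan(*map(float,sys.argv[1:5]),int(sys.argv[5]))
E
python3 plan.py 0.477 -0.0868 0.2134 97.5 16
```

```text
t 0.9 p [ 0.2177 -0.5859  0.2139] yaw 20.4 F [ 0.3 -0.   0.1] open 0.999 j6 -0.1
(np.float64(0.52), np.float64(-0.47), np.float64(0.0), np.float64(-0.8))
(np.float64(0.56), np.float64(-0.43), np.float64(0.0), np.float64(-0.8))
(np.float64(0.59), np.float64(-0.38), np.float64(0.0), np.float64(-0.8))
(np.float64(0.62), np.float64(-0.33), np.float64(0.0), np.float64(-0.8))
(np.float64(0.65), np.float64(-0.27), np.float64(0.0), np.float64(-0.8))
(np.float64(0.67), np.float64(-0.22), np.float64(0.0), np.float64(-0.8))
(np.float64(0.68), np.float64(-0.16), np.float64(0.0), np.float64(-0.8))
(np.float64(0.7), np.float64(-0.1), np.float64(0.0), np.float64(-0.8))
(np.float64(0.7), np.float64(-0.04), np.float64(0.0), np.float64(-0.8))
(np.float64(0.7), np.float64(0.01), np.float64(0.0), np.float64(-0.8))
(np.float64(0.7), np.float64(0.07), np.float64(0.0), np.float64(-0.8))
(np.float64(0.69), np.float64(0.13), np.float64(0.0), np.float64(-0.8))
(np.float64(0.68), np.float64(0.19), np.float64(0.0), np.float64(-0.8))
(np.float64(0.66), np.float64(0.25), np.float64(0.0), np.float64(-0.8))
(np.float64(0.64), np.float64(0.3), np.float64(0.0), np.float64(-0.8))
(np.float64(0.61), np.float64(0.35), np.float64(0.0), np.float64(-0.8))
```

Emit:
{"name": "send_rows", "arguments": {"moves": [{"tx": 0.52, "ty": -0.47, "tz": 0, "spin": -0.8, "gripper": 0}, {"tx": 0.56, "ty": -0.43, "tz": 0, "spin": -0.8, "gripper": 0}, {"tx": 0.59, "ty": -0.38, "tz": 0, "spin": -0.8, "gripper": 0}, {"tx": 0.62, "ty": -0.33, "tz": 0, "spin": -0.8, "gripper": 0}, {"tx": 0.65, "ty": -0.27, "tz": 0, "spin": -0.8, "gripper": 0}, {"tx": 0.67, "ty": -0.22, "tz": 0, "spin": -0.8, "gripper": 0}, {"tx": 0.68, "ty": -0.16, "tz": 0, "spin": -0.8, "gripper": 0}, {"tx": 0.7, "ty": -0.1, "tz": 0, "spin": -0.8, "gripper": 0}]}}

```text
time: 1.7
tool_pos: [0.3477, -0.3305, 0.2134]
tool_rot: [[0.502, 0.865, 0.001], [0.865, -0.502, -0.003], [-0.002, 0.003, -1.0]]
force: [0.3, -1.0, 0.5]
opening: 1.002
```

```bash
sed -i 's/out.append((\(.*\)))$/out.append([float(v) for v in (\1)])/' plan.py; python3 plan.py 0.477 -0.0868 0.2134 97.5 8
```

```text
t 1.7 p [ 0.3477 -0.3305  0.2134] yaw 59.9 F [ 0.3 -1.   0.5] open 1.002 j6 -0.36
[0.69, -0.03, -0.0, -0.78]
[0.69, 0.03, -0.0, -0.78]
[0.68, 0.09, -0.0, -0.78]
[0.67, 0.14, -0.0, -0.78]
[0.66, 0.2, -0.0, -0.78]
[0.64, 0.25, -0.0, -0.78]
[0.62, 0.3, -0.0, -0.78]
[0.59, 0.35, -0.0, -0.78]
```

Emit:
{"name": "send_rows", "arguments": {"moves": [{"tx": 0.69, "ty": -0.03, "tz": 0, "spin": -0.78, "gripper": 0}, {"tx": 0.69, "ty": 0.03, "tz": 0, "spin": -0.78, "gripper": 0}, {"tx": 0.68, "ty": 0.09, "tz": 0, "spin": -0.78, "gripper": 0}, {"tx": 0.67, "ty": 0.14, "tz": 0, "spin": -0.78, "gripper": 0}, {"tx": 0.66, "ty": 0.2, "tz": 0, "spin": -0.78, "gripper": 0}, {"tx": 0.64, "ty": 0.25, "tz": 0, "spin": -0.78, "gripper": 0}, {"tx": 0.62, "ty": 0.3, "tz": 0, "spin": -0.78, "gripper": 0}, {"tx": 0.59, "ty": 0.35, "tz": 0, "spin": -0.78, "gripper": 0}]}}

```text
time: 2.5
tool_pos: [0.4784, -0.0754, 0.2143]
tool_rot: [[-0.154, 0.988, 0.005], [0.988, 0.154, -0.005], [-0.006, 0.004, -1.0]]
force: [0.4, -0.8, 1.4]
opening: 1.001
```

```bash
python3 - <<'E'
from h import *
np.set_printoptions(precision=4,suppress=True)
s=manip.get_state(); im,d=optics.grab_frame('wrist'); save('c',im)
c=optics.get_calibration('wrist'); M=np.array(c['mount']); R=np.array(s['tool_rot']); p=np.array(s['tool_pos'])
def ray(uv):
    x,y=(uv[0]-c['cx'])/c['fx'],(uv[1]-c['cy'])/c['fy']; r=np.hypot(x,y)
    k=np.array([np.sin(r)*x/r,np.sin(r)*y/r,np.cos(r)]); return R@M[:3,:3]@k, R@M[:3,3]+p
for q,z in (('handle',.105),('knob_top',.079),('lid_hinge',.056),('vial_2',0),('oil_bottle',0)):
    for r in spotter.landmark_of('wrist',q)[:2]:
        w,o=ray(r['uv']); print(q,round(r['p'],2),np.round(r['uv']),o+w*(z-o[2])/w[2])
E
python3 plan.py 0.477 -0.0868 0.086 97.5 6
```

```text
handle 0.98 [316. 249.] [ 0.4787 -0.0873  0.105 ]
handle 0.6 [269. 123.] [0.4291 0.0052 0.105 ]
knob_top 0.81 [244. 249.] [ 0.417  -0.1055  0.079 ]
lid_hinge 0.63 [436. 234.] [ 0.5924 -0.0718  0.056 ]
vial_2 0.79 [255. 299.] [ 0.4237 -0.1939 -0.    ]
oil_bottle 0.88 [271. 123.] [0.4171 0.0052 0.    ]
t 2.8 p [ 0.4775 -0.0773  0.2141] yaw 98.6 F [-0.8  0.2  0.8] open 1.001 j6 -0.43
[-0.03, -0.01, 0.43, 0.03]
[-0.03, -0.01, 0.43, 0.03]
[-0.03, -0.01, 0.43, 0.03]
[-0.03, -0.01, 0.43, 0.03]
[-0.03, -0.01, 0.43, 0.03]
[-0.03, -0.01, 0.43, 0.03]
```

View pics/c.png

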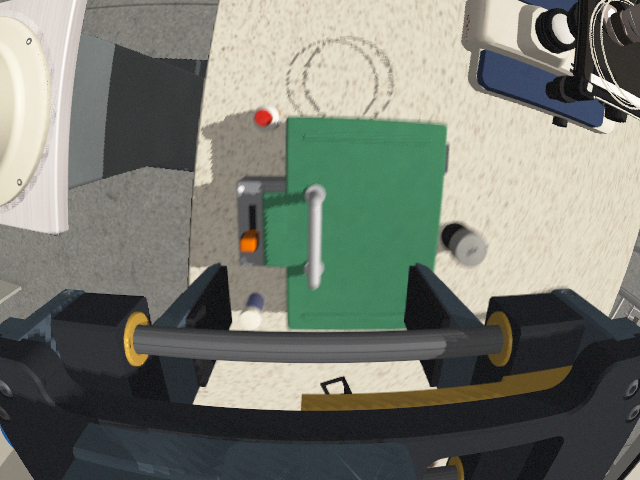

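The wrist view confirms the handle, with the bar from (317,192) to (315,275), and the orange knob at (249,242). The bar's midpoint agrees with the other cameras, so I'll descend.

Emit:
{"name": "send_rows", "arguments": {"moves": [{"tx": -0.03, "ty": 0, "tz": 0.43, "spin": 0.03, "gripper": 0}, {"tx": -0.03, "ty": 0, "tz": 0.43, "spin": 0.03, "gripper": 0}, {"tx": -0.03, "ty": 0, "tz": 0.43, "spin": 0.03, "gripper": 0}, {"tx": -0.03, "ty": 0, "tz": 0.43, "spin": 0.03, "gripper": 0}, {"tx": -0.03, "ty": 0, "tz": 0.43, "spin": 0.03, "gripper": 0}, {"tx": -0.03, "ty": 0, "tz": 0.4, "spin": 0.03, "gripper": 0}, {"tx": 0, "ty": 0, "tz": 0, "spin": 0, "gripper": 0}, {"tx": 0, "ty": 0, "tz": 0, "spin": 0, "gripper": 0}]}}

```text
time: 3.6
tool_pos: [0.478, -0.0958, 0.0843]
tool_rot: [[-0.114, 0.994, 0.007], [0.994, 0.114, -0.007], [-0.008, 0.006, -1.0]]
force: [0.9, -0.3, -0.7]
opening: 0.999
```

Emit:
{"name": "send_rows", "arguments": {"moves": [{"gripper": 255}, {"gripper": 255}, {"gripper": 255}, {"gripper": 255}, {"gripper": 255}, {"gripper": 255}, {"gripper": 255}, {"gripper": 255}], "force": 25}}

```text
schema error: expected keys tx, ty, tz, spin, gripper
```

Emit:
{"name": "send_rows", "arguments": {"moves": [{"tx": 0.16, "ty": 0, "tz": 0, "spin": -0.1, "gripper": 100}, {"tx": 0, "ty": 0, "tz": 0, "spin": 0, "gripper": 255}, {"tx": 0, "ty": 0, "tz": 0, "spin": 0, "gripper": 255}, {"tx": 0, "ty": 0, "tz": 0, "spin": 0, "gripper": 255}, {"tx": 0, "ty": 0, "tz": 0, "spin": 0, "gripper": 255}, {"tx": 0, "ty": 0, "tz": 0, "spin": 0, "gripper": 255}, {"tx": 0, "ty": 0, "tz": 0, "spin": 0, "gripper": 255}, {"tx": 0, "ty": 0, "tz": 0, "spin": 0, "gripper": 255}], "force": 25}}

```text
time: 4.4
tool_pos: [0.4786, -0.0879, 0.0878]
tool_rot: [[-0.124, 0.992, 0.012], [0.992, 0.124, -0.009], [-0.01, 0.011, -1.0]]
force: [-0.2, 0.1, 0.1]
opening: 0.329
```

Emit:
{"name": "send_rows", "arguments": {"moves": [{"tx": 0, "ty": 0, "tz": 0, "spin": 0, "gripper": 255}, {"tx": 0, "ty": 0, "tz": 0, "spin": 0, "gripper": 255}, {"tx": 0, "ty": 0, "tz": 0, "spin": 0, "gripper": 255}, {"tx": 0, "ty": 0, "tz": 0, "spin": 0, "gripper": 255}, {"tx": 0, "ty": 0, "tz": 0, "spin": 0, "gripper": 255}, {"tx": 0, "ty": 0, "tz": 0, "spin": 0, "gripper": 255}, {"tx": 0, "ty": 0, "tz": 0, "spin": 0, "gripper": 255}, {"tx": 0, "ty": 0, "tz": 0, "spin": 0, "gripper": 255}]}}

```text
time: 5.2
tool_pos: [0.4766, -0.0881, 0.0876]
tool_rot: [[-0.125, 0.992, 0.009], [0.992, 0.125, -0.009], [-0.01, 0.007, -1.0]]
force: [-1.0, 0.2, 0.8]
opening: 0.103
```

Emit:
{"name": "send_rows", "arguments": {"moves": [{"tx": 0, "ty": 0.01, "tz": -0.03, "spin": 0, "gripper": 255}, {"tx": 0, "ty": 0.01, "tz": -0.03, "spin": 0, "gripper": 255}, {"tx": 0, "ty": 0.01, "tz": -0.03, "spin": 0, "gripper": 255}, {"tx": 0, "ty": 0.01, "tz": -0.03, "spin": 0, "gripper": 255}, {"tx": 0, "ty": 0.01, "tz": -0.03, "spin": 0, "gripper": 255}, {"tx": 0, "ty": 0.01, "tz": -0.03, "spin": 0, "gripper": 255}, {"tx": 0, "ty": 0.01, "tz": -0.03, "spin": 0, "gripper": 255}, {"tx": 0, "ty": 0.01, "tz": -0.03, "spin": 0, "gripper": 255}]}}

```text
time: 6.0
tool_pos: [0.478, -0.0872, 0.0938]
tool_rot: [[-0.125, 0.992, -0.001], [0.992, 0.125, -0.007], [-0.007, -0.002, -1.0]]
force: [5.8, -3.2, -32.8]
opening: 0.1
```

A downward force of 33 N against the lid's ~1 N of weight means the bolt has it caught. I'll lower it back, release and push the knob across.

Emit:
{"name": "send_rows", "arguments": {"moves": [{"tx": 0, "ty": -0.01, "tz": 0.05, "spin": 0, "gripper": 255}, {"tx": 0, "ty": -0.01, "tz": 0.05, "spin": 0, "gripper": 255}, {"tx": 0, "ty": 0, "tz": 0.03, "spin": 0, "gripper": 255}, {"tx": 0, "ty": 0, "tz": 0, "spin": 0, "gripper": 120}, {"tx": 0, "ty": 0, "tz": 0, "spin": 0, "gripper": 120}, {"tx": 0, "ty": 0, "tz": 0, "spin": 0, "gripper": 120}, {"tx": 0, "ty": 0, "tz": 0, "spin": 0, "gripper": 120}, {"tx": 0, "ty": 0, "tz": 0, "spin": 0, "gripper": 120}]}}

```text
time: 6.8
tool_pos: [0.477, -0.0877, 0.0895]
tool_rot: [[-0.125, 0.992, 0.001], [0.992, 0.125, -0.008], [-0.008, -0.0, -1.0]]
force: [-0.5, -0.4, -0.4]
opening: 0.507
```

```bash
python3 plan.py 0.477 -0.0868 0.145 97.5 4
```

```text
t 6.8 p [ 0.477  -0.0877  0.0895] yaw 97.2 F [-0.5 -0.4 -0.4] open 0.507 j6 -0.42
[0.0, 0.0, -0.28, -0.01]
[0.0, 0.0, -0.28, -0.01]
[0.0, 0.0, -0.28, -0.01]
[0.0, 0.0, -0.28, -0.01]
```

Emit:
{"name": "send_rows", "arguments": {"moves": [{"tx": 0, "ty": 0, "tz": -0.28, "spin": 0, "gripper": 120}, {"tx": 0, "ty": 0, "tz": -0.28, "spin": 0, "gripper": 120}, {"tx": 0, "ty": 0, "tz": -0.28, "spin": 0, "gripper": 120}, {"tx": 0, "ty": 0, "tz": -0.28, "spin": 0, "gripper": 120}, {"tx": -0.23, "ty": -0.33, "tz": 0, "spin": 0, "gripper": 255}, {"tx": -0.23, "ty": -0.33, "tz": 0, "spin": 0, "gripper": 255}, {"tx": -0.23, "ty": -0.33, "tz": 0, "spin": 0, "gripper": 255}, {"tx": -0.23, "ty": -0.33, "tz": 0, "spin": 0, "gripper": 255}]}}

```text
time: 7.6
tool_pos: [0.4169, -0.1414, 0.1477]
tool_rot: [[-0.128, 0.992, 0.001], [0.992, 0.128, -0.007], [-0.008, -0.0, -1.0]]
force: [-0.3, -1.3, -0.0]
opening: 0.211
```

```bash
python3 plan.py 0.420 -0.141 0.061 97.5 6
```

```text
t 7.6 p [ 0.4169 -0.1414  0.1477] yaw 97.4 F [-0.3 -1.3 -0. ] open 0.211 j6 -0.58
[0.0, 0.01, 0.29, -0.0]
[0.0, 0.01, 0.29, -0.0]
[0.0, 0.01, 0.29, -0.0]
[0.0, 0.01, 0.29, -0.0]
[0.0, 0.01, 0.29, -0.0]
[0.0, 0.01, 0.29, -0.0]
```

Emit:
{"name": "send_rows", "arguments": {"moves": [{"tx": 0, "ty": 0, "tz": 0, "spin": 0, "gripper": 255}, {"tx": 0, "ty": 0.01, "tz": 0.28, "spin": 0, "gripper": 255}, {"tx": 0, "ty": 0.01, "tz": 0.28, "spin": 0, "gripper": 255}, {"tx": 0, "ty": 0.01, "tz": 0.28, "spin": 0, "gripper": 255}, {"tx": 0, "ty": 0.01, "tz": 0.28, "spin": 0, "gripper": 255}, {"tx": 0, "ty": 0.01, "tz": 0.28, "spin": 0, "gripper": 255}, {"tx": 0, "ty": 0, "tz": 0.28, "spin": 0, "gripper": 255}, {"tx": 0, "ty": 0, "tz": 0, "spin": 0, "gripper": 255}]}}

```text
time: 8.4
tool_pos: [0.4215, -0.1419, 0.0612]
tool_rot: [[-0.125, 0.992, 0.004], [0.992, 0.125, -0.008], [-0.009, 0.003, -1.0]]
force: [0.3, 0.1, 0.9]
opening: 0.006
```

```bash
python3 plan.py 0.4152 -0.107 0.063 97.5 7
```

```text
t 8.4 p [ 0.4215 -0.1419  0.0612] yaw 97.2 F [0.3 0.1 0.9] open 0.006 j6 -0.57
[0.1, -0.01, -0.01, -0.01]
[0.1, -0.01, -0.01, -0.01]
[0.1, -0.01, -0.01, -0.01]
[0.1, -0.01, -0.01, -0.01]
[0.1, -0.01, -0.01, -0.01]
[0.1, -0.01, -0.01, -0.01]
[0.1, -0.0, -0.01, -0.01]
```

Emit:
{"name": "send_rows", "arguments": {"moves": [{"tx": 0.1, "ty": -0.02, "tz": -0.01, "spin": 0, "gripper": 255}, {"tx": 0.1, "ty": -0.01, "tz": -0.01, "spin": 0, "gripper": 255}, {"tx": 0.1, "ty": 0, "tz": 0, "spin": 0, "gripper": 255}, {"tx": 0.1, "ty": 0, "tz": 0, "spin": 0, "gripper": 255}, {"tx": 0.1, "ty": 0, "tz": 0, "spin": 0, "gripper": 255}, {"tx": 0.06, "ty": 0, "tz": 0, "spin": 0, "gripper": 255}, {"tx": 0.03, "ty": 0, "tz": 0, "spin": 0, "gripper": 255}, {"tx": 0.03, "ty": 0, "tz": 0, "spin": 0, "gripper": 255}]}}

```text
time: 9.2
tool_pos: [0.4173, -0.1088, 0.0642]
tool_rot: [[-0.126, 0.992, 0.007], [0.992, 0.126, -0.01], [-0.011, 0.006, -1.0]]
force: [-0.7, -2.1, -1.2]
opening: 0.003
```

Emit:
{"name": "send_rows", "arguments": {"moves": [{"tx": 0.04, "ty": 0, "tz": 0, "spin": 0, "gripper": 255}, {"tx": 0.04, "ty": 0, "tz": 0, "spin": 0, "gripper": 255}, {"tx": 0.03, "ty": 0, "tz": 0, "spin": 0, "gripper": 255}, {"tx": 0.03, "ty": 0, "tz": 0, "spin": 0, "gripper": 255}, {"tx": 0.03, "ty": 0, "tz": 0, "spin": 0, "gripper": 255}, {"tx": 0.03, "ty": 0, "tz": 0, "spin": 0, "gripper": 255}, {"tx": 0, "ty": 0, "tz": 0, "spin": 0, "gripper": 255}, {"tx": 0, "ty": 0, "tz": 0, "spin": 0, "gripper": 255}]}}

```text
time: 10.0
tool_pos: [0.4174, -0.1084, 0.0645]
tool_rot: [[-0.131, 0.991, 0.009], [0.991, 0.131, -0.025], [-0.026, 0.006, -1.0]]
force: [0.6, -1.2, 0.0]
opening: 0.007
```

The knob has stopped dead at the expected end of its travel. I'll back off, rise and check.

Emit:
{"name": "send_rows", "arguments": {"moves": [{"tx": -0.15, "ty": 0, "tz": 0, "spin": 0, "gripper": 255}, {"tx": -0.15, "ty": 0, "tz": -0.1, "spin": 0, "gripper": 255}, {"tx": 0, "ty": 0, "tz": -0.4, "spin": 0, "gripper": 120}, {"tx": 0, "ty": 0, "tz": -0.4, "spin": 0, "gripper": 120}, {"tx": 0, "ty": 0, "tz": -0.4, "spin": 0, "gripper": 120}, {"tx": 0, "ty": 0, "tz": -0.4, "spin": 0, "gripper": 100}, {"tx": 0, "ty": 0, "tz": -0.3, "spin": 0, "gripper": 100}, {"tx": 0, "ty": 0, "tz": 0, "spin": 0, "gripper": 100}]}}

```text
time: 10.8
tool_pos: [0.4189, -0.1242, 0.1707]
tool_rot: [[-0.129, 0.992, 0.009], [0.991, 0.129, -0.023], [-0.024, 0.006, -1.0]]
force: [0.5, 0.1, -0.4]
opening: 0.497
```

```bash
python3 - <<'E'
from h import *
im,d=optics.grab_frame('wrist'); a=im
sc,_=optics.grab_frame('scene'); save('d',np.hstack([cv2.resize(a,(400,300)),cv2.resize(sc[220:400,280:520],(400,300))]))
E
python3 pose.py; python3 plan.py 0.477 -0.0872 0.155 97.5 4
```

```text
top lid 7835 ((0.5194724798202515, -0.08135213702917099), (0.1503761261701584, 0.20246505737304688), 7.561820030212402) z 0.0655237457186752
bar 46 yaw deg 13.206984324205735 mid [ 0.4751 -0.0555] len 0.012875287108964469 ztop 0.11128837187269747
scene lid 6438 ((0.5097670555114746, -0.08237655460834503), (0.16212864220142365, 0.20665064454078674), 7.792932987213135) z 0.06683483464615231
bar 221 yaw deg 6.499240631944907 mid [ 0.4736 -0.0864] len 0.0778131602699615 ztop 0.11124298812176803
knob 111 [ 0.4156 -0.0814  0.0744] [ 0.4091 -0.1142  0.0604] [ 0.4321 -0.0771  0.0812]
t 11.0 p [ 0.4175 -0.1234  0.1681] yaw 97.4 F [-0.2  0.3 -0.2] open 0.606 j6 -0.53
[0.14, 0.32, 0.07, -0.0]
[0.14, 0.32, 0.07, -0.0]
[0.14, 0.32, 0.07, -0.0]
[0.14, 0.32, 0.07, -0.0]
```

View pics/d.png

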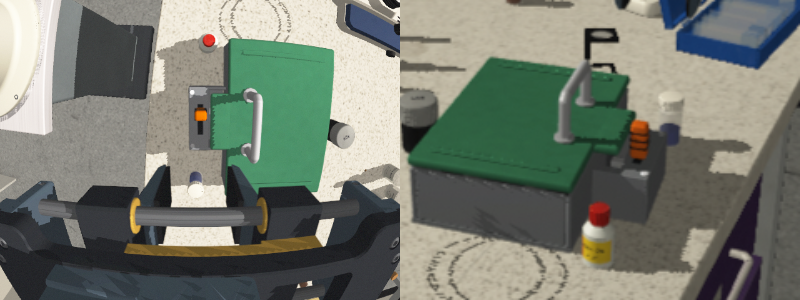

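The wrist view (left half) shows the knob at (201,115), at the other end of its slot. It moved about 20 mm, and the bottle and vial are still standing. Now I'll regrip.

Emit:
{"name": "send_rows", "arguments": {"moves": [{"tx": 0.14, "ty": 0.32, "tz": 0, "spin": 0, "gripper": 60}, {"tx": 0.14, "ty": 0.32, "tz": 0, "spin": 0, "gripper": 60}, {"tx": 0.14, "ty": 0.32, "tz": 0, "spin": 0, "gripper": 60}, {"tx": 0.14, "ty": 0.32, "tz": 0, "spin": 0, "gripper": 60}, {"tx": 0, "ty": 0, "tz": 0.1, "spin": 0, "gripper": 60}, {"tx": 0, "ty": 0, "tz": 0.2, "spin": 0, "gripper": 60}, {"tx": 0, "ty": 0, "tz": 0, "spin": 0, "gripper": 60}, {"tx": 0, "ty": 0, "tz": 0, "spin": 0, "gripper": 60}]}}

```text
time: 11.8
tool_pos: [0.4757, -0.0861, 0.1459]
tool_rot: [[-0.129, 0.992, -0.005], [0.992, 0.128, -0.018], [-0.017, -0.008, -1.0]]
force: [0.1, -0.8, 0.8]
opening: 0.763
```

```bash
python3 plan.py 0.477 -0.0872 0.087 97.5 4
```

```text
t 11.8 p [ 0.4757 -0.0861  0.1459] yaw 97.4 F [ 0.1 -0.8  0.8] open 0.763 j6 -0.4
[-0.01, 0.01, 0.29, -0.0]
[-0.01, 0.01, 0.29, -0.0]
[-0.01, 0.01, 0.29, -0.0]
[-0.01, 0.01, 0.29, -0.0]
```

Emit:
{"name": "send_rows", "arguments": {"moves": [{"tx": 0, "ty": 0.01, "tz": 0.29, "spin": 0, "gripper": 60}, {"tx": 0, "ty": 0.01, "tz": 0.29, "spin": 0, "gripper": 60}, {"tx": 0, "ty": 0.01, "tz": 0.29, "spin": 0, "gripper": 60}, {"tx": 0, "ty": 0.01, "tz": 0.29, "spin": 0, "gripper": 100}, {"tx": 0, "ty": 0, "tz": 0, "spin": 0, "gripper": 255}, {"tx": 0, "ty": 0, "tz": 0, "spin": 0, "gripper": 255}, {"tx": 0, "ty": 0, "tz": 0, "spin": 0, "gripper": 255}, {"tx": 0, "ty": 0, "tz": 0, "spin": 0, "gripper": 255}], "force": 25}}

```text
time: 12.6
tool_pos: [0.4761, -0.089, 0.0885]
tool_rot: [[-0.126, 0.992, -0.004], [0.992, 0.125, -0.019], [-0.018, -0.006, -1.0]]
force: [-0.3, 0.3, -0.1]
opening: 0.358
```

Emit:
{"name": "send_rows", "arguments": {"moves": [{"tx": 0, "ty": 0, "tz": 0, "spin": 0, "gripper": 255}, {"tx": 0, "ty": 0, "tz": 0, "spin": 0, "gripper": 255}, {"tx": 0, "ty": 0, "tz": 0, "spin": 0, "gripper": 255}, {"tx": 0, "ty": 0, "tz": 0, "spin": 0, "gripper": 255}, {"tx": 0, "ty": 0, "tz": 0, "spin": 0, "gripper": 255}, {"tx": 0, "ty": 0, "tz": 0, "spin": 0, "gripper": 255}, {"tx": 0, "ty": 0, "tz": 0, "spin": 0, "gripper": 255}, {"tx": 0, "ty": 0, "tz": 0, "spin": 0, "gripper": 255}]}}

```text
time: 13.4
tool_pos: [0.4766, -0.0892, 0.0897]
tool_rot: [[-0.126, 0.992, -0.002], [0.992, 0.126, -0.02], [-0.019, -0.004, -1.0]]
force: [0.1, -0.3, -0.3]
opening: 0.102
```

Emit:
{"name": "send_rows", "arguments": {"moves": [{"tx": 0, "ty": 0.01, "tz": -0.03, "spin": 0, "gripper": 255}, {"tx": 0, "ty": 0.01, "tz": -0.03, "spin": 0, "gripper": 255}, {"tx": 0, "ty": 0.01, "tz": -0.03, "spin": 0, "gripper": 255}, {"tx": 0, "ty": 0.01, "tz": -0.03, "spin": 0, "gripper": 255}, {"tx": 0, "ty": 0.01, "tz": -0.03, "spin": 0, "gripper": 255}, {"tx": 0, "ty": 0.01, "tz": -0.03, "spin": 0, "gripper": 255}, {"tx": 0, "ty": 0.02, "tz": -0.03, "spin": 0, "gripper": 255}, {"tx": 0, "ty": 0.02, "tz": -0.03, "spin": 0, "gripper": 255}]}}

```text
time: 14.2
tool_pos: [0.4826, -0.0884, 0.1025]
tool_rot: [[-0.126, 0.992, -0.001], [0.992, 0.126, -0.02], [-0.02, -0.003, -1.0]]
force: [1.5, -3.0, -5.2]
opening: 0.105
```

The lid lifts freely now: it rose 13 mm with little force. I'll follow the arc.

Emit:
{"name": "send_rows", "arguments": {"moves": [{"tx": 0, "ty": 0.044, "tz": -0.075, "spin": 0, "gripper": 255}, {"tx": 0, "ty": 0.047, "tz": -0.073, "spin": 0, "gripper": 255}, {"tx": 0, "ty": 0.05, "tz": -0.071, "spin": 0, "gripper": 255}, {"tx": 0, "ty": 0.052, "tz": -0.07, "spin": 0, "gripper": 255}, {"tx": 0, "ty": 0.055, "tz": -0.068, "spin": 0, "gripper": 255}, {"tx": 0, "ty": 0.057, "tz": -0.066, "spin": 0, "gripper": 255}, {"tx": 0, "ty": 0.059, "tz": -0.064, "spin": 0, "gripper": 255}, {"tx": 0, "ty": 0.061, "tz": -0.062, "spin": 0, "gripper": 255}]}}

```text
time: 15.0
tool_pos: [0.5043, -0.0855, 0.1322]
tool_rot: [[-0.126, 0.992, -0.003], [0.992, 0.126, -0.021], [-0.02, -0.006, -1.0]]
force: [0.5, -5.3, -4.2]
opening: 0.103
```

```bash
cat > arc.py <<'E'
from h import *
import sys
# closed grip TCP reference (0.4766,-0.0892,0.0897) at 23.1 deg; case x axis = (c,s) at 7.5 deg
s=manip.get_state(); p=np.array(s['tool_pos']); cx=np.array([.9914,.1305])
dx=-.115+(p[:2]-[.4766,-.0892])@cx; dz=.049+p[2]-.0897
th=np.degrees(np.arctan2(dz,-dx)); r=np.hypot(dx,dz); print('open deg',th-23.1,'r',r,'F',np.round(s['force'],1))
n=8; T=float(sys.argv[1])+23.1; pr=np.array([dx,dz])
for k in range(1,n+1):
    a=np.radians(th+(T-th)*k/n); rr=r+(.125-r)*k/n; q=rr*np.array([-np.cos(a),np.sin(a)]); d=q-pr; pr=q
    print('ty',round(d[0]/.05,3),'tz',round(-d[1]/.05,3))
E
python3 arc.py 38
```

```text
open deg 23.31655560899471 r 0.12626253807271354 F [ 0.5 -5.3 -4.2]
ty 0.062 tz -0.052
ty 0.063 tz -0.05
ty 0.065 tz -0.048
ty 0.066 tz -0.046
ty 0.067 tz -0.044
ty 0.069 tz -0.042
ty 0.07 tz -0.039
ty 0.071 tz -0.037
```

Emit:
{"name": "send_rows", "arguments": {"moves": [{"tx": -0.005, "ty": 0.062, "tz": -0.052, "spin": 0, "gripper": 255}, {"tx": -0.005, "ty": 0.063, "tz": -0.05, "spin": 0, "gripper": 255}, {"tx": 0, "ty": 0.065, "tz": -0.048, "spin": 0, "gripper": 255}, {"tx": 0, "ty": 0.066, "tz": -0.046, "spin": 0, "gripper": 255}, {"tx": 0, "ty": 0.067, "tz": -0.044, "spin": 0, "gripper": 255}, {"tx": 0, "ty": 0.069, "tz": -0.042, "spin": 0, "gripper": 255}, {"tx": 0, "ty": 0.07, "tz": -0.039, "spin": 0, "gripper": 255}, {"tx": 0, "ty": 0.071, "tz": -0.037, "spin": 0, "gripper": 255}]}}

```text
time: 15.8
tool_pos: [0.5287, -0.0822, 0.1519]
tool_rot: [[-0.127, 0.992, -0.011], [0.992, 0.127, -0.021], [-0.02, -0.014, -1.0]]
force: [-4.3, -4.5, 2.4]
opening: 0.104
```

```bash
python3 arc.py 54
```

```text
open deg 37.58069555881195 r 0.12749983303857962 F [-4.3 -4.5  2.4]
ty 0.083 tz -0.038
ty 0.084 tz -0.035
ty 0.085 tz -0.031
ty 0.086 tz -0.028
ty 0.087 tz -0.025
ty 0.088 tz -0.022
ty 0.088 tz -0.019
ty 0.089 tz -0.016
```

Emit:
{"name": "send_rows", "arguments": {"moves": [{"tx": -0.005, "ty": 0.083, "tz": -0.042, "spin": 0, "gripper": 255}, {"tx": -0.005, "ty": 0.084, "tz": -0.04, "spin": 0, "gripper": 255}, {"tx": 0, "ty": 0.085, "tz": -0.036, "spin": 0, "gripper": 255}, {"tx": 0, "ty": 0.086, "tz": -0.033, "spin": 0, "gripper": 255}, {"tx": 0, "ty": 0.087, "tz": -0.029, "spin": 0, "gripper": 255}, {"tx": 0, "ty": 0.088, "tz": -0.025, "spin": 0, "gripper": 255}, {"tx": 0, "ty": 0.088, "tz": -0.02, "spin": 0, "gripper": 255}, {"tx": 0, "ty": 0.088, "tz": -0.016, "spin": 0, "gripper": 255}]}}

```text
time: 16.6
tool_pos: [0.564, -0.0776, 0.1658]
tool_rot: [[-0.127, 0.992, -0.014], [0.992, 0.127, -0.021], [-0.019, -0.017, -1.0]]
force: [-2.6, -3.7, 3.4]
opening: 0.099
```

Emit:
{"name": "send_rows", "arguments": {"moves": [{"tx": 0, "ty": 0, "tz": 0, "spin": 0, "gripper": 255}, {"tx": 0, "ty": 0, "tz": 0, "spin": 0, "gripper": 255}, {"tx": 0, "ty": 0, "tz": 0, "spin": 0, "gripper": 255}, {"tx": 0, "ty": 0, "tz": 0, "spin": 0, "gripper": 255}, {"tx": 0, "ty": 0, "tz": 0, "spin": 0, "gripper": 255}, {"tx": 0, "ty": 0, "tz": 0, "spin": 0, "gripper": 255}, {"tx": 0, "ty": 0, "tz": 0, "spin": 0, "gripper": 255}, {"tx": 0, "ty": 0, "tz": 0, "spin": 0, "gripper": 255}]}}

```text
time: 17.4
tool_pos: [0.5644, -0.0775, 0.1659]
tool_rot: [[-0.127, 0.992, -0.014], [0.992, 0.127, -0.021], [-0.02, -0.016, -1.0]]
force: [-2.5, -3.0, 4.3]
opening: 0.103
```

```bash
python3 arc.py 54 | head -1; python3 - <<'E'
from h import *
im,d=optics.grab_frame('scene'); save('e',im)
for q in ('oil_bottle','vial_2','objective_can'): print(q,[(round(r['p'],2),np.round(r['uv'],1)) for r in spotter.landmark_of('scene',q)[:2]])
# lid slope from depth of green pixels
K,R,t=cam('scene'); v,u=np.nonzero(d>0); W=(R.T@((np.linalg.inv(K)@np.stack([u,v,np.ones_like(u)]).astype(float))*d[v,u]-t[:,None])).T
c=im[v,u].astype(int); m=(c[:,1]>c[:,0]+20)&(c[:,1]>c[:,2]+8)&(abs(W[:,0]-.5)<.2)&(abs(W[:,1]+.09)<.2)&(W[:,2]>.06)
G=W[m]; g=np.linalg.svd(G-G.mean(0),full_matrices=0)[2][2]; print(m.sum(),'lid normal',g,'tilt deg',np.degrees(np.arccos(abs(g[2]))))
E
```

```text
open deg 54.96697749765351 r 0.12792531129038498 F [-2.5 -3.   4.3]
oil_bottle [(0.56, array([399.6, 375.8]))]
vial_2 [(0.72, array([440.2, 302.8]))]
objective_can [(0.59, array([291.7, 303.9]))]
994 lid normal [0.80235929 0.11435398 0.58578386] tilt deg 54.141614418745846
```

View pics/e.png

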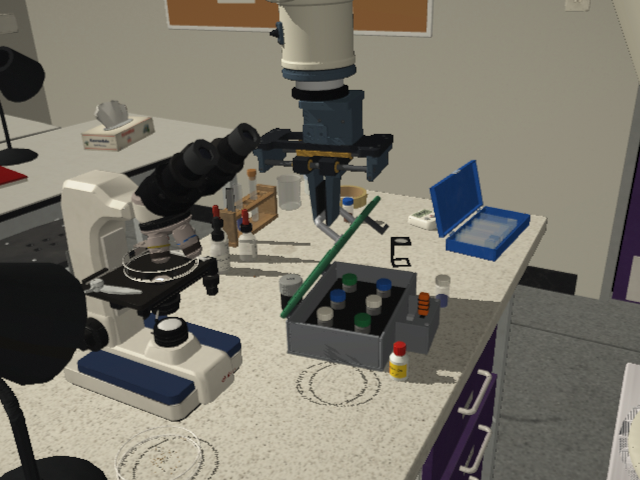

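The picture shows the lid open to about 54° with the six vials in view. The fingers hold the bar near (330,220), and the bottle (399,362), vial (442,290) and canister (290,292) are still standing. I'm handing it in.

```bash
python3 -c "
from plant import manip
print(manip.job_done()); s=manip.get_state(); print(s['time'],s['tool_pos'],s['opening'])"
```

```text
the job is handed in; nothing more can be done
None
the job is handed in; nothing more can be done
```

The case is open and held there by its handle, and I handed the job in at about 17.5 s of the 54 s allowed.

- **Tug:** I gripped the bar near its middle and pulled up. The lid stopped dead with about 33 N pulling back, so the bolt had it caught.
- **Bolt:** I pushed the orange knob across with the closed fingers. It moved about 20 mm and stopped at the far end.
- **Lift:** I gripped the bar again and the lid lifted freely. I followed its arc until it was well past 45 degrees.

**Last checks:** The lid's tilt was 54° from the depth image and 55° from the arm's pose. The fingers were still on the bar, and the arm had held still for 0.8 s with only small forces on it (under 5 N on any axis). The bottle, vial and canister stood upright where they had been; the networks' positions for them matched the start to within about 4 pixels.

**Disagreements:** The gripped bar's distance from the hinge came out about 3 mm too large near the end, which is within calibration error or slight slip in the grip. After the bolt push, the top camera's reading of the bar was spoiled because the gripper blocked its view, so I didn't use it.

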